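# Change over the slides of two cartridge welders

## Task

The welder whose slide is home under its horn has finished its cartridge: hook a fingertip behind the upturned front lip of that slide and draw it right out to its stop. Push the slide of the other welder, which stands out freshly loaded, fully home under its horn. Use only the fingertips and grip nothing: the cartridges stay untouched and seated in their nests, and the other things on the bench stay where they are.

Things in the scene. Friction and masses are not known exactly. Their poses are not given: they have to be found in the camera images.
- finished_welder: One of two identical bench ultrasonic welders (the cartridge on it is already welded). Fixed. Steel bed 320 x 130 x 10 mm, x = -190 to +130; four posts at the rear; 340 mm tall. Its head (horn 60 mm wide, black air cylinder) hangs over the slide from x = -30 mm backwards, lowest point 86 mm above the bench. Origin: on the bench under the horn's axis; x points from the front to the posts, z up.
- finished_slide (a joint): Travel (m) of this welder's slide on its rails: 0 = home at the rear stop, nest under the horn; 0.12 = drawn out to the front stop, along the welder's -x. Starts home (0). Takes about 2.5 N plus 5 N per m/s; stays where left. Aluminium deck 205 x 110 mm, top 30 mm above the bench; lip across its front end, blue nest block 84 mm square, 16 mm high at the rear, 100 mm of flat open deck between.
- finished_lip: Upturned aluminium lip at the front end of this slide: 6 mm thick, 110 mm wide (y), standing 30 mm up from the deck. Origin: at deck height (30 mm above the bench), middle of its width, on its front face; the rear face to hook behind is at x = +6 mm. Axes as the welder's: -x is the way the slide comes out.
- finished_pad: Yellow push plate fixed on the front face of this lip, 6 mm thick, 90 mm wide, from 2 mm below to 28 mm above deck height. Same origin and axes as the lip, so its front face is at x = -6 mm.
- finished_nest (a point): Centre of the floor of the nest's round recess (67 mm across, 10 mm deep), 36 mm above the bench and 148 mm behind the lip's origin.
- finished_cartridge: Loose respirator filter cartridge, disc 64 mm across, 24 mm high, pale grey base and pink cap, 60 g, sitting upright in that slide's nest and standing 14 mm proud of it. Origin: centre of its underside.
- loaded_welder: One of two identical bench ultrasonic welders (the cartridge on it still has to be welded). Fixed. Steel bed 320 x 130 x 10 mm, x = -190 to +130; four posts at the rear; 340 mm tall. Its head (horn 60 mm wide, black air cylinder) hangs over the slide from x = -30 mm backwards, lowest point 86 mm above the bench. Origin: on the bench under the horn's axis; x points from the front to the posts, z up.
- loaded_slide (a joint): Travel (m) of this welder's slide on its rails: 0 = home at the rear stop, nest under the horn; 0.12 = drawn out to the front stop, along the welder's -x. Starts fully out (0.12). Takes about 2.5 N plus 5 N per m/s; stays where left. Aluminium deck 205 x 110 mm, top 30 mm above the bench; lip across its front end, blue nest block 84 mm square, 16 mm high at the rear, 100 mm of flat open deck between.
- loaded_lip: Upturned aluminium lip at the front end of this slide: 6 mm thick, 110 mm wide (y), standing 30 mm up from the deck. Origin: at deck height (30 mm above the bench), middle of its width, on its front face; the rear face to hook behind is at x = +6 mm. Axes as the welder's: -x is the way the slide comes out.
- loaded_pad: Yellow push plate fixed on the front face of this lip, 6 mm thick, 90 mm wide, from 2 mm below to 28 mm above deck height. Same origin and axes as the lip, so its front face is at x = -6 mm.
- loaded_nest (a point): Centre of the floor of the nest's round recess (67 mm across, 10 mm deep), 36 mm above the bench and 148 mm behind the lip's origin.
- loaded_cartridge: Loose respirator filter cartridge, disc 64 mm across, 24 mm high, pale grey base and pink cap, 60 g, sitting upright in that slide's nest and standing 14 mm proud of it. Origin: centre of its underside.
- spray_bottle: Yellow trigger spray bottle, 68 mm across, 224 mm tall, standing between the welders. Loose. Origin: centre of its foot.
- tape_roll: Roll of cream masking tape lying flat, 92 mm across, 24 mm high. Loose. Origin: centre of its underside.
- marker: Black marker pen with a blue cap, 130 mm long, 13 mm thick, lying on the bench to the right. Loose. Origin: under its middle; x along it.
- carton: Closed cardboard carton 120 x 100 x 75 mm on the bench to the left. Loose. Origin: centre of its underside.
There are look-alikes about, which are no part of the job. What is shaped like the finished_cartridge but green or orange is not meant. Leave any blue or turquoise look-alike of the loaded_cartridge alone.

How it is judged:
By the outcome, as a careful person would: the job done as asked, in the order asked, and still so for the second after the job is handed in, with the robot touching nothing.
It also fails if it takes over 61 s, if anything falls off the work surface, if the arm or the gripper's body presses on something with over 40 N, if the wrist force passes 120 N, or if a joint passes its speed limit or range.

## Robot

A 7-joint arm with a two-finger parallel gripper is mounted at the origin on the work surface. World frame = base frame: x ahead of the robot, y to its left, z up, the work surface at z = 0. Lengths are in mm, angles in rad, forces in N, time in s.
With the tool pointing down it reaches from about 400 to 875 mm from the base axis. Payload 19.3 kg.
Tool frame: the origin (TCP) lies at the very end of the fingers, on their centre line; the grasp point (between the pads) lies 19 mm behind it (grip_point_offset is the z of the grasp point in the tool frame, in mm); z points along the fingers, y is the line along which they close (so a half turn about z gives the same grasp; the last joint's range is limited). The gripper opens to 85 mm and grips with 20 to 120 N. Pads are 22 mm wide; open, the fingers measure 114 mm over their backs; the gripper's body (76 mm by 85 mm) begins 54 mm behind the grasp point. The pads swing forward as they close: fully open they stand 13 mm farther back than shut.
Start: joints at [-1.313, 0.521, -0.036, 1.599, 0.021, 1.021, -0.113], TCP at [201.244, 591.706, 231.291] pointing down, gripper open.
Joint ranges: [-2.91, 2.91], [-0.3, 2.13], [-1.5, 1.42], [0.17, 2.43], [-1.26, 4.41], [0.16, 1.93], [-2.52, 2.52]. Speed limits (rad/s): [1.89, 1.89, 2.39, 2.39, 3.01, 3.01, 3.01].

## Interface

Orientations are given as a 3x3 rotation matrix whose columns are the frame's x, y, z axes.
In Python, from workcell import movep, movel, goto_joints, open_gripper, clamp, wait, inverse_kinematics, read_state, camera, PlanningError, finish_job, grip_point_offset gives the robot as it stands. Calls block until the motion is done:
- movep(position, orientation): joint-space move of the TCP to a pose.
- movel(position, frame=None, max_speed=150, guard=None): straight line of the TCP; frame=None keeps the orientation; max_speed is the mean speed in mm/s. With guard (N) it stops when the force on the tool has changed by that much, and returns True; else False.
- goto_joints(angles): joint-space move.
- open_gripper() and clamp(): open the fingers fully, or close them until they stop; the grip force is fixed at half the most.
- wait(seconds).
- inverse_kinematics(position, orientation): joint angles nearest the present ones, or None.
- read_state(): the state.
- camera(name): name is "scene" or "top" or "wrist"; returns a dict with "image" (384x512x3 uint8, blue, green, red), "range_z" (384x512 float32, mm along the optical axis (not along the pixel's ray), 0 where there is no reading), "fx", "fy", "cx", "cy" (pixels), "cam_to_world" (4x4, takes a point from camera to world coordinates). Camera axes: x right, y up, looking along -z (the intrinsics and any distortion apply to the point x, -y, -z); pixel columns grow to the right and rows downward; lengths in mm; the calibration is good to about 2 mm. A picture is of the moment at which its call begins.
A pose or a line that the arm cannot do raises PlanningError and nothing moves.
- finish_job(): hands the job in; it is judged then, once.
The state is a dict: "time": time; "qpos": joint angles; "qvel": joint speeds; "joint_efforts": joint torques, N m; "eef_pos": TCP position; "tool_rot": TCP orientation; "ft_force": force on the tool from outside, world axes, zero at the start; "torque": the same for the moment, N m; "finger_gap": finger opening in mm; "gripper_force": force on a finger pad.
Only numpy, scipy, OpenCV 4.12 (cv2) and the standard library are available. Lean on these libraries where they do the work, as an engineer would, in place of code of your own. Each camera call takes 0.05 s, during which the arm holds its last target. There are 200 camera calls.

## Working session

There is one attempt and no reset: what is moved stays moved. The work goes in short steps, each a Python script; the robot and the scene stay as the last script left them, time stands still between calls to the robot, and variables do not carry over. Pictures are saved under pics/ and viewed, at most 10 in all, crops included, and the job is handed in when it is done.

```bash
mkdir -p pics; python3 - <<'E'
from workcell import *
import cv2,numpy as np
for n in("top","scene"):
    c=camera(n); cv2.imwrite(f"pics/{n}0.png",c["image"]); print(n,c["fx"],c["fy"],c["cx"],c["cy"],c.keys()); print(np.round(c["cam_to_world"],3)); np.savez(f"{n}0.npz",**c)
s=read_state();print(s["time"],s["finger_gap"],s["tool_rot"],grip_point_offset)
E
```

```text
top 410.69693873590546 410.69693873590546 255.10889341512984 191.04019434203892 dict_keys(['image', 'range_z', 'fx', 'fy', 'cx', 'cy', 'cam_to_world'])
[[-3.000000e-03  9.920000e-01 -1.250000e-01  4.825600e+02]
 [-1.000000e+00 -7.000000e-03 -2.800000e-02  5.000000e-02]
 [-2.900000e-02  1.250000e-01  9.920000e-01  1.145065e+03]
 [ 0.000000e+00  0.000000e+00  0.000000e+00  1.000000e+00]]
scene 349.0802245304861 349.0802245304861 252.3798397632604 188.91589689331187 dict_keys(['image', 'range_z', 'fx', 'fy', 'cx', 'cy', 'cam_to_world'])
[[ 9.93000e-01  9.90000e-02 -6.80000e-02  5.82386e+02]
 [-1.18000e-01  7.07000e-01 -6.97000e-01 -6.78109e+02]
 [-2.10000e-02  7.00000e-01  7.14000e-01  7.91308e+02]
 [ 0.00000e+00  0.00000e+00  0.00000e+00  1.00000e+00]]
0.1 85.26623924881633 [[-9.46744630e-01  3.21985313e-01 -2.50944177e-04]
 [ 3.21985396e-01  9.46744062e-01 -1.04154256e-03]
 [-9.77814983e-05 -1.06687519e-03 -9.99999426e-01]] -18.700000000000003
```

View pics/top0.png

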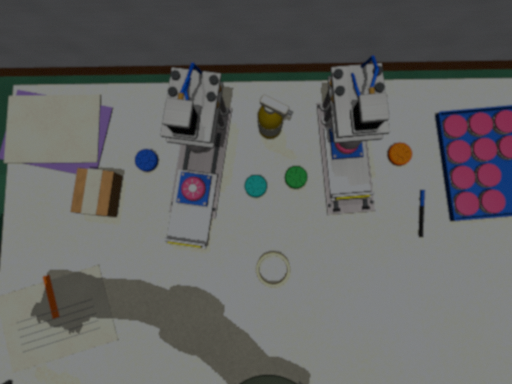

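View pics/scene0.png

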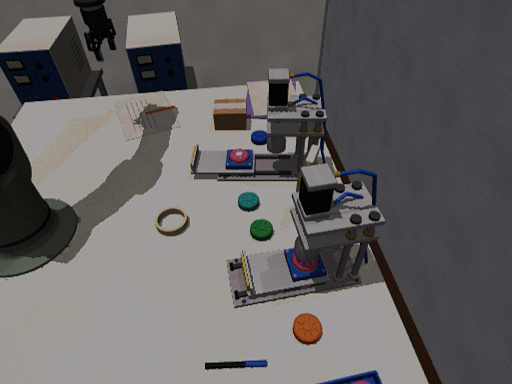

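The top view shows the loaded welder at left, with its slide out, nest at (193,189) and yellow pad at about (188,243). The finished welder is at right, with its lip near (351,198) and open deck around (348,178). Next I measure the decks and pads.

```bash
cat > h.py <<'E'
import numpy as np,cv2
def cloud(c):
    v,u=np.mgrid[:384,:512]; z=c["range_z"]
    p=np.stack([(u-c["cx"])/c["fx"]*z,-(v-c["cy"])/c["fy"]*z,-z],-1)
    M=c["cam_to_world"]; return p@M[:3,:3].T+M[:3,3]
def ray(c,u,v,h):
    M=c["cam_to_world"]; d=M[:3,:3]@np.array([(u-c["cx"])/c["fx"],-(v-c["cy"])/c["fy"],-1]); o=M[:3,3]
    return o+d*(h-o[2])/d[2]
E
python3 - <<'E'
from h import *
c=dict(np.load("top0.npz")); W=cloud(c); im=c["image"]
hsv=cv2.cvtColor(im,cv2.COLOR_BGR2HSV)
print("bench z",np.median(W[280:320,330:450,2]), "valid",(c["range_z"]>0).mean())
for n,(u0,u1,v0,v1) in dict(loaded=(160,225,165,255),finished=(312,385,150,222)).items():
    m=np.zeros((384,512),bool); m[v0:v1,u0:u1]=1
    z=W[...,2]
    for nm,a,b in(("deck",25,36),("lip",52,66)):
        k=m&(z>a)&(z<b)
        k=cv2.morphologyEx(k.astype(np.uint8),cv2.MORPH_OPEN,np.ones((2,2)))
        nn,l,st,ct=cv2.connectedComponentsWithStats(k)
        i=1+st[1:,4].argmax(); P=W[l==i]; r=cv2.minAreaRect(P[:,:2].astype(np.float32))
        print(n,nm,len(P),np.round(np.median(P,0),1),"rect",np.round(r[0],1),np.round(r[1],1),round(r[2],1))
    y=m&(hsv[...,0]>20)&(hsv[...,0]<35)&(hsv[...,1]>110)&(hsv[...,2]>60)
    P=W[y]; print(n,"yellow",len(P),np.round(np.median(P,0),1),np.round(P.min(0)),np.round(P.max(0)))
o=[cv2.resize(im[v0:v1,u0:u1],None,fx=5,fy=5,interpolation=2) for u0,u1,v0,v1 in((155,230,155,260),(310,385,120,225))]
cv2.imwrite("pics/crop.png",np.hstack(o))
E
```

```text
bench z 0.5977365031611725 valid 0.9956156412760416
loaded deck 1813 [544.9 204.2  30.7] rect [570.3 124.1] [268.3 192. ] 82.7
loaded lip 439 [623.7 194.1  60.3] rect [625.7 195.4] [58.3 60.8] 86.6
loaded yellow 52 [480.  218.1  58.7] [472. 177.  54.] [485. 261.  64.]
finished deck 1499 [ 662.7 -225.1   30.7] rect [ 630.3 -131.2] [155.6 363.2] 25.2
finished lip 178 [ 602.4 -233.4   58.1] rect [ 604.6 -238.5] [ 11.8 120.9] 5.4
finished yellow 83 [ 602.1 -225.7   58.5] [ 597. -269.   53.] [ 607. -184.   62.]
```

View pics/crop.png

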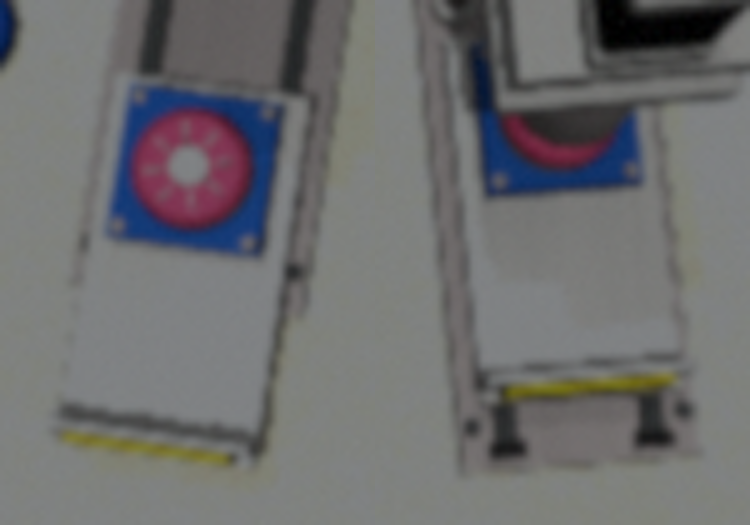

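The crops show the loaded nest block's corners at crop pixels (127,82), (285,97), (263,256) and (106,235), and the finished block's front corners at (487,194) and (642,184). I get poses by casting rays at z=46 and check them against the yellow pads.

```bash
python3 - <<'E'
from h import *
c=dict(np.load("top0.npz"))
def R(px,o,h): return np.array([ray(c,o[0]+(x+.5)/5-.5,o[1]+(y+.5)/5-.5,h)[:2] for x,y in px])
L=R([(127,82),(285,97),(263,256),(106,235)],(155,155),46)
print(L.round(1),[round(np.linalg.norm(L[i]-L[(i+1)%4]),1) for i in range(4)])
F=R([(112,194),(267,184)],(310,120),46); print(F.round(1),np.linalg.norm(F[0]-F[1]))
# lips: back top edge/lip ends at z=60, yellow at z=58
for n,e in dict(Lyel=R([(62,436),(230,462)],(155,155),58),Fyel=R([(132,395),(299,380)],(310,120),58),Ldeckleft=R([(120,75),(62,400)],(155,155),30),Ldeckright=R([(308,97),(270,400)],(155,155),30),Fdeckleft=R([(96,120),(104,365)],(310,120),30),Fdeckright=R([(283,180),(308,350)],(310,120),30)).items():
    d=e[1]-e[0]; print(n,e.round(1).tolist(),"len",np.linalg.norm(d).round(1),"ang",np.degrees(np.arctan2(d[1],d[0])).round(1),"mid",e.mean(0).round(1))
x=(L[0]+L[1]-L[2]-L[3])/2; x/=np.linalg.norm(x); ce=L.mean(0); print("L yaw",np.degrees(np.arctan2(x[1],x[0])),"nest",ce,"lip",ce-148*x)
d=F[0]-F[1]; x=np.array([d[1],-d[0]])/np.linalg.norm(d); print("F yaw",np.degrees(np.arctan2(x[1],x[0])),"lip",F.mean(0)-106*x)
E
```

```text
[[677.6 236.1]
 [668.6 149.5]
 [581.9 160.5]
 [593.8 245.9]] [np.float64(87.1), np.float64(87.5), np.float64(86.2), np.float64(84.4)]
[[ 708.9 -177.6]
 [ 713.7 -261.2]] 83.75763004851288
Lyel [[485.9, 264.3], [472.0, 174.9]] len 90.5 ang -98.8 mid [479.  219.6]
Fyel [[598.0, -183.3], [605.4, -271.4]] len 88.4 ang -85.2 mid [ 601.7 -227.4]
Ldeckleft [[684.4, 243.5], [505.4, 271.6]] len 181.2 ang 171.1 mid [594.9 257.6]
Ldeckright [[671.3, 138.9], [505.0, 158.1]] len 167.4 ang 173.4 mid [588.1 148.5]
Fdeckleft [[753.9, -172.5], [617.5, -173.4]] len 136.4 ang -179.6 mid [ 685.7 -172.9]
Fdeckright [[719.2, -273.8], [625.0, -283.9]] len 94.7 ang -173.9 mid [ 672.1 -278.8]
L yaw -6.9408918087990115 nest [630.48463952 197.99484133] lip [483.56928005 215.87995103]
F yaw 3.2544889276926576 lip [ 605.45202389 -225.42577043]
```

Poses agree to a few mm: finished lip at about (606,-227) with yaw 4°, loaded lip at about (485,217) with yaw -7.5°. Now the finished slide, with fingers shut and pad width along the travel.

```bash
cat >> h.py <<'E'
def frame(yaw):
    a=np.radians(yaw); x=np.array([np.cos(a),np.sin(a),0]); y=np.array([-x[1],x[0],0])
    return x,y,np.stack([-x,y,[0,0,-1.]],1)
E
python3 - <<'E'
from workcell import *; from h import *
x,y,R=frame(4); lip=np.array([606,-227,0.])
P=lambda dx,z: lip+dx*x+[0,0,z]
clamp()
movep([430,120,260],R); movep(P(40,160),R); print(read_state()["time"])
print("down guard",movel(P(40,75),max_speed=120,guard=10)); 
c=camera("scene"); cv2.imwrite("pics/hook.png",c["image"][150:340,180:420].repeat(3,0).repeat(3,1))
c=camera("wrist"); cv2.imwrite("pics/wr.png",c["image"])
s=read_state(); print(s["time"],s["eef_pos"],s["finger_gap"],s["ft_force"])
E
```

```text
4.3083
down guard False
5.2667 [ 646.43790455 -224.36773559   76.01084025] 0.028762942368023334 [ 1.08666642 -0.82416473  0.27470356]
```

View pics/hook.png

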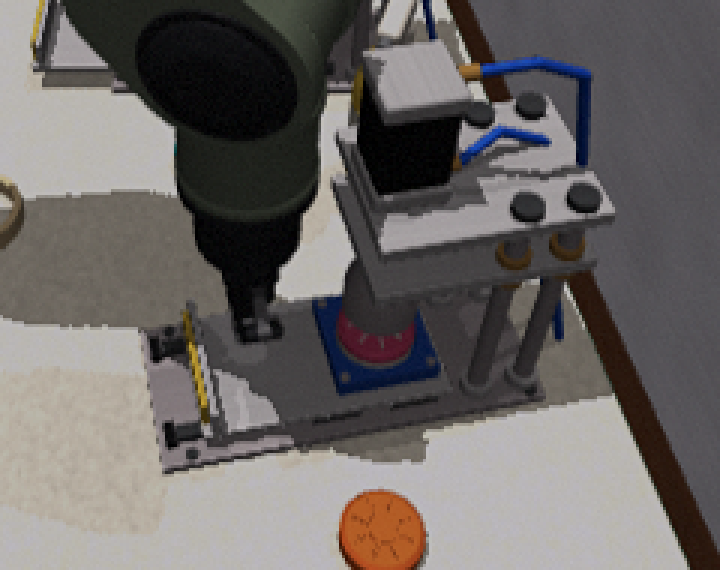

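The shut fingertips, at crop pixel (262,330), are over the open deck between the lip (195,350) and the nest block, and the wrist clears the head. I'll lower and draw.

```bash
python3 - <<'E'
from workcell import *; from h import *
x,y,R=frame(4); lip=np.array([606,-227,0.])
P=lambda dx,z: lip+dx*x+[0,0,z]
rep=lambda m,g:print(m,g,round(read_state()["time"],2),np.round((read_state()["eef_pos"]-lip)@np.stack([x,y,[0,0,1]],1),1),np.round(read_state()["ft_force"],1))
rep("down",movel(P(38,42),max_speed=60,guard=10))
rep("draw",movel(P(-130,42),max_speed=50,guard=18))
p=read_state()["eef_pos"]; rep("back",movel(p+10*x,max_speed=40))
rep("up",movel(p+10*x+[0,0,110],max_speed=120))
movep([430,-100,260],R)
c=camera("top"); cv2.imwrite("pics/top1.png",c["image"]); np.savez("top1.npz",**c); rep("clear",0)
E
```

```text
down False 5.97 [38.1 -0.1 42. ] [ 0.3 -0.2 -0.4]
draw True 8.43 [-1.028e+02 -1.000e-01  4.220e+01] [3.9 0.4 2.7]
back False 8.82 [-92.8   0.1  42. ] [-0.9  0.3  0.3]
up False 9.89 [-9.310e+01  1.000e-01  1.515e+02] [-0.2  0.4  0.9]
clear 0 10.72 [-166.3  138.2  259.3] [-0.2 -0.1 -0.2]
```

View pics/top1.png

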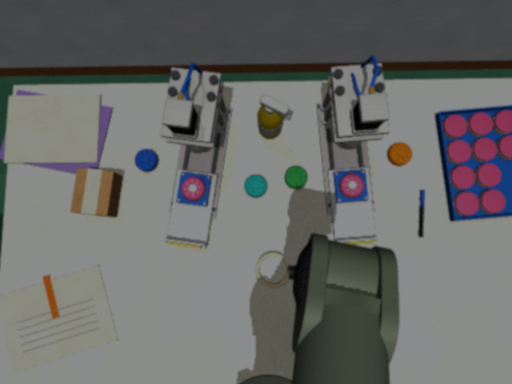

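The finished slide stands out with its nest at (352,186). It stopped with the TCP at -102.8, which matches 17-120, so it is on its stop. Now the loaded slide.

```bash
python3 - <<'E'
from workcell import *; from h import *
x,y,R=frame(-7.5); lip=np.array([485,217,0.])
P=lambda dx,z: lip+dx*x+[0,0,z]
rep=lambda m,g:print(m,g,round(read_state()["time"],2),np.round((read_state()["eef_pos"]-lip)@np.stack([x,y,[0,0,1]],1),1),np.round(read_state()["ft_force"],1))
movep(P(-50,160),R)
rep("down",movel(P(-50,44),max_speed=100,guard=10))
rep("push",movel(P(120,44),max_speed=50,guard=18))
p=read_state()["eef_pos"]; rep("back",movel(p-30*x,max_speed=60))
rep("up",movel(p-30*x+[0,0,120],max_speed=120))
movep([430,0,300],R)
c=camera("top"); cv2.imwrite("pics/top2.png",c["image"]); np.savez("top2.npz",**c); rep("clear",0)
W=cloud(c)
hsv=cv2.cvtColor(c["image"],cv2.COLOR_BGR2HSV)
for n,(u0,u1,v0,v1) in dict(loaded=(160,225,165,255),finished=(312,385,150,250)).items():
    s=(slice(v0,v1),slice(u0,u1)); h=hsv[s]; w=W[s]
    k=(h[...,0]>20)&(h[...,0]<35)&(h[...,1]>110)&(h[...,2]>60)&(abs(w[...,2]-58)<8)
    print(n,k.sum(),np.median(w[k],0).round(1))
E
```

```text
down False 13.31 [-49.8   0.2  44.5] [-0.1 -0.1 -0.1]
push True 15.93 [99.8 -0.2 43.4] [ 0.4 -0.7 -0.1]
back False 16.57 [70.  -0.  43.5] [-0.1 -0.1  0.6]
up False 17.72 [ 69.5  -0.3 162.6] [ 0.6  0.2 -0.4]
clear 0 18.84 [ -25.9 -221.3  299.3] [ 0.6  0.3 -0.5]
loaded 76 [596.7 202.4  58.2]
finished 55 [ 483.8 -237.1   58.9]
```

View pics/top2.png

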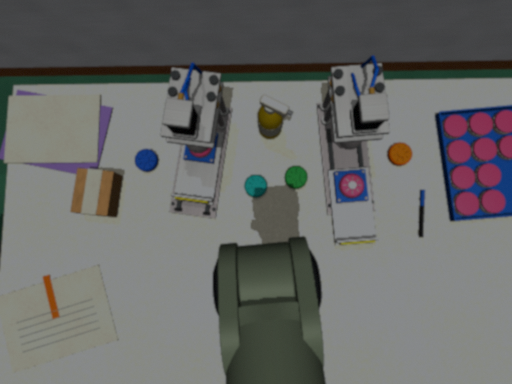

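Pads moved 118.8 mm (finished) and 117.8 mm (loaded), nothing else moved and the cartridges are seated. I'll nudge each gently against its stop once more to rule out a rebound or an early guard stop.

```bash
python3 - <<'E'
from workcell import *; from h import *
def rep(m,g):
    s=read_state(); print(m,g,round(s["time"],2),np.round((s["eef_pos"]-lip)@np.stack([x,y,[0,0,1]],1),1),np.round(s["ft_force"],1))
def nudge(a,b,s):
    P=lambda dx,z: lip+dx*x+[0,0,z]
    movep(P(a,160),R); rep("down",movel(P(a,42),max_speed=110,guard=10))
    rep("nudge",movel(P(b,42),max_speed=25,guard=25))
    p=read_state()["eef_pos"]; movel(p-s*12*x,max_speed=60); movel(p-s*12*x+[0,0,120],max_speed=120)
x,y,R=frame(4); lip=np.array([606,-227,0.]); movep([430,-100,260],R); nudge(-85,-125,-1); movep([430,-100,260],R)
x,y,R=frame(-7.5); lip=np.array([485,217,0.]); movep([430,100,260],R); nudge(75,122,1); movep([430,0,300],R)
c=camera("top"); cv2.imwrite("pics/top3.png",c["image"]); W=cloud(c)
hsv=cv2.cvtColor(c["image"],cv2.COLOR_BGR2HSV)
for n,(u0,u1,v0,v1) in dict(loaded=(160,225,165,255),finished=(312,385,150,250)).items():
    s=(slice(v0,v1),slice(u0,u1)); h=hsv[s]; w=W[s]
    k=(h[...,0]>20)&(h[...,0]<35)&(h[...,1]>110)&(h[...,2]>60)&(abs(w[...,2]-58)<8)
    print(n,k.sum(),np.median(w[k],0).round(1))
d=cv2.absdiff(c["image"],np.load("top2.npz")["image"]).max(2); print("diff px outside arm",(d[:230]>60).sum(),read_state()["time"])
E
```

```text
down False 21.4 [-84.7  -0.2  42.6] [0.4 0.1 0.5]
nudge True 22.28 [-102.7   -0.    42.2] [ 2.  -0.7  1.1]
down False 27.39 [75.3  0.2 42.6] [0.8 0.3 0.3]
nudge True 28.49 [99.8 -0.2 41.3] [-0.1  0.4  0.3]
loaded 77 [596.8 202.7  58.1]
finished 56 [ 483.8 -233.4   58.8]
diff px outside arm 0 31.1417
```

Both slides stop hard at the same places as before, and the picture is unchanged.

```bash
python3 -c "
from workcell import *
print(finish_job())"
```

```text
the job is handed in; nothing more can be done
None
```

The finished slide was drawn out to its front stop, then the loaded slide was pushed fully home. In the last top view nothing else had moved and both cartridges looked seated. The job was handed in at about 31 s; no verdict came back.

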